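# Drop the sample tubes out of the drop-bottom hopper into the catch tray

## Task

Set the white catch tray squarely under the tube hopper, lengthwise with its opening, then draw the hopper's bolt so that the hinged floor swings open and all three tubes drop into the tray. Leave the tray standing there with the tubes in it, and do not disturb the loose white bottle and the bench timer.

Things in the scene. Friction and masses are not known exactly. Their poses are not given: they have to be found in the camera images.
- drop_centre (a point): The hopper, fixed to the bench: a clear bin held from behind by an aluminium stand, drop opening 66 mm (x) by 124 mm (y). This point lies on the bench straight below the centre of the opening; the hopper's front faces its -x, z is up. Under the shut floor and bolt 118 mm (z) are free, open to the front and both ends; the stand's foot begins 90 mm behind (+x).
- lip_edge (a point): Middle of the rolled front edge of the hopper's outward flared lip, 85 mm in front (-x) of drop_centre, 238 mm high. The lip slopes up to it from the bin's front wall (x -37 mm, z 182 mm), 132 mm wide in y. It overhangs the bolt handle: a tool pointing straight down cannot get there; lean it 30 to 45 degrees so that it points down and into the hopper (+x).
- bolt_handle (a point): Centre of the bolt's black handle, a round bar 15 mm thick, 34 mm long, pointing to the hopper's front (-x); with the bolt shut it lies at x -81, y -45, z 128 mm from drop_centre. Axes as the hopper's. It slides along the hopper's y only.
- bolt (a joint): Travel of the bolt in m: 0 fully shut, 0.048 fully drawn. It moves with the handle towards the hopper's -y (to the right as seen from the robot), stiffly (2 N friction), and stays where it is left. From about 0.030 on the floor is free.
- trap_floor (a joint): Angle of the hopper's floor plate in rad: 0 shut, about 1.35 hanging open. It is hinged along the opening's rear edge, its front edge swings down and back, by its own weight, as soon as the bolt is drawn; hanging, its edge is 65 mm above the bench.
- tray: Loose white plastic tray, 170 mm long (x), 140 mm wide (y), 42 mm high, walls 4 mm, about 0.22 kg. Origin at the centre of its underside, z up. A bar handle sticks out from the middle of one short wall (its -x end). It belongs with its length along the hopper's y and its handle at the hopper's -y end, centred on drop_centre; it may be slid over the bench by the handle.
- tray_handle (a point): Grip point of the tray's handle, 145 mm from the tray's centre (-x) and 34 mm above its underside. The handle is a straight bar along the tray's x, 14 mm wide (y), 22 mm high (23 to 45 mm above the bench), and runs 24 mm farther out beyond this point.
- sample_1_mid (a point): Centre of a capped plastic sample tube, 110 mm long (its y) and 17 mm thick, 12 g. The three tubes start side by side on the floor of the hopper, lying along the hopper's y, 135 mm above the bench.
- sample_2_mid (a point): Centre of the second tube, like the first.
- sample_3_mid (a point): Centre of the third tube, like the first.
- white_bottle_mid (a point): Bystander: centre of a white bottle with a white cap, 50 mm thick and 95 mm high, standing loose on the bench. Leave it alone.
- timer: Bystander: a bench timer, 62 x 62 mm and 18 mm high, lying loose on the bench. Origin at the centre of its underside. Leave it alone.

How it is judged:
By the outcome, as a careful person would: the job done as asked, in the order asked, and still so for the second after the job is handed in, with the robot touching nothing.
It also fails if it takes over 42 s, if anything falls off the work surface, if the arm or the gripper's body presses on something with over 40 N, if the wrist force passes 120 N, or if a joint passes its speed limit or range.

## Robot

A 7-joint arm with a two-finger parallel gripper is mounted at the origin on a cart in front of the work surface, level with it; the furniture and walls round the work are solid. World frame = base frame: x ahead of the robot, y to its left, z up, the work surface at z = 0. Lengths are in m, angles in rad, forces in N, time in s.
With the tool pointing down it reaches from about 0.35 to 0.9 m from the base axis. Payload 19.9 kg.
Tool frame: the origin (TCP) lies between the finger pads; the fingertips stand 25 mm ahead of it and the grasp point (between the pads) lies 6 mm ahead of it; z points along the fingers, y is the line along which they close (so a half turn about z gives the same grasp; the last joint's range is limited). The gripper opens to 85 mm and grips with 20 to 120 N. Pads are 22 mm wide; open, the fingers measure 114 mm over their backs; the gripper's body (76 mm by 85 mm) begins 54 mm behind the grasp point. The pads swing forward as they close: fully open they stand 13 mm farther back than shut.
Start: joints at [-1.262, 0.417, -0.01, 1.614, 0.005, 1.111, -0.053], TCP at [0.214, 0.587, 0.256] pointing down, gripper open.
Joint ranges: [-2.81, 2.81], [-0.39, 2.02], [-1.27, 1.25], [0.06, 2.57], [-1.19, 4.33], [0.19, 2], [-2.82, 2.82]. Speed limits (rad/s): [1.89, 1.89, 2.39, 2.39, 3.01, 3.01, 3.01].

## Interface

Orientations are given as a rotation vector (axis times angle).
In Python, from plant import bot, imaging gives the robot as it stands.
- The arm moves only by the shell command python3 -m inch 'ROWS'. ROWS is JSON, a list of rows, each a list of 3 entries, a list of its own where there are three numbers: the opening, from -1 (shut) to 1 (fully open), then the shift along the tool's x, y, z in cm, then the turn about the tool's z in degrees. A call has 1 to 20 rows; each row shifts and turns the commanded pose from where the row before left it, along the tool's axes as they then stand; what a row does not reach is not made up. A row lasts 1/8 s, in which the tool goes at most 62.5 mm and 10.7 degrees, less where a joint would pass 70% of its speed; a pose out of reach is approached as far as the arm can. A call with a gripper value outside its range is refused whole. The fingers move at their own pace and stop on an object; the grip force is fixed at half the most. Time passes only in rows, so rows that do not move let the fingers close. It gives the time, the measured TCP pose, the force, the opening and the grip force at its end, in the units of the state.
- bot.get_obs(): the state, without advancing time (a new reading comes with each control period).
- imaging.grab_frame(name): name is "scene" or "top" or "wrist"; returns a dict with "pixels" (480x640x3 uint8, red, green, blue), "intrinsics" (3x3 intrinsics, pixels), "R" (3x3) and "t" (3): a world point X has camera coordinates R X + t; the wrist camera has in their place "tool_from_camera" (4x4, takes a point from camera to tool coordinates, whose origin is the TCP and whose axes are the flange's). Camera axes: x right, y down, z forward; pixel columns grow to the right and rows downward; lengths in m; the calibration is good to about 2 mm. The wrist camera is an equidistant fisheye: a pixel r from the principal point sees the ray r / f radians off the axis. A picture is of the moment at which its call begins: read the wrist's pose just before it. There is no depth.
- bot.close_job(): hands the job in; it is judged then, once.
The state is a dict: "time": time; "qpos": joint angles; "qd": joint speeds; "joint_torque": joint torques, N m; "tool_pos": TCP position; "tool_rot": TCP orientation; "wrist_force": force on the tool from outside, world axes, zero at the start; "torque": the same for the moment, N m; "opening": finger opening in m; "grasp_force": force on a finger pad.
Only numpy, scipy, OpenCV 4.12 (cv2) and the standard library are available. Lean on these libraries where they do the work, as an engineer would, in place of code of your own. Each camera call takes 0.05 s, during which the arm holds its last target. There are 200 camera calls.

## Working session

There is one attempt and no reset: what is moved stays moved. The work goes in short steps, Python scripts to look and compute and a shell command to move; the robot and the scene stay as the last step left them, time stands still between calls to the robot, and variables do not carry over. Pictures are saved under pics/ and viewed, at most 10 in all, crops included, and the job is handed in when it is done.

```bash
mkdir -p pics; ls; cat > h.py <<'E'
import numpy as np,cv2
from plant import bot,imaging
from scipy.spatial.transform import Rotation as Ro
def save(n,f):
    g=imaging.grab_frame(n); cv2.imwrite(f'pics/{f}.png',g['pixels'][:,:,::-1]); np.savez(f'pics/{f}.npz',**{k:v for k,v in g.items()}); return g
def ray(g,u,v):
    K=np.array(g['intrinsics']);R=np.array(g['R']);t=np.array(g['t'])
    d=R.T@np.linalg.inv(K)@[u,v,1]; return -R.T@t,d/np.linalg.norm(d)
def plane(g,u,v,z):
    o,d=ray(g,u,v); return o+d*(z-o[2])/d[2]
def tri(*rs):
    A=sum(np.eye(3)-np.outer(d,d) for o,d in rs);b=sum((np.eye(3)-np.outer(d,d))@o for o,d in rs); return np.linalg.solve(A,b)
def proj(g,X):
    p=np.array(g['intrinsics'])@(np.array(g['R'])@X+np.array(g['t'])); return p[:2]/p[2]
E
python3 - <<'E'
from h import *
for n in('scene','top'):
    g=save(n,n+'0'); print(n,np.round(ray(g,320,240),2))
s=bot.get_obs();print(s['time'],s['tool_pos'],s['tool_rot'],s['opening'])
print(Ro.from_rotvec(s['tool_rot']).as_matrix().round(2))
E
```

```text
pics
scene [[-0.67  0.75  0.72]
 [ 0.8  -0.46 -0.4 ]]
top [[ 0.33  0.08  1.15]
 [ 0.15  0.01 -0.99]]
0.1 [0.21408316 0.58688856 0.25572655] [-5.46635420e-01 -3.09352704e+00  1.70961424e-03] 0.08529331632140146
[[-0.94  0.34 -0.  ]
 [ 0.34  0.94 -0.  ]
 [-0.   -0.   -1.  ]]
```

View pics/scene0.png

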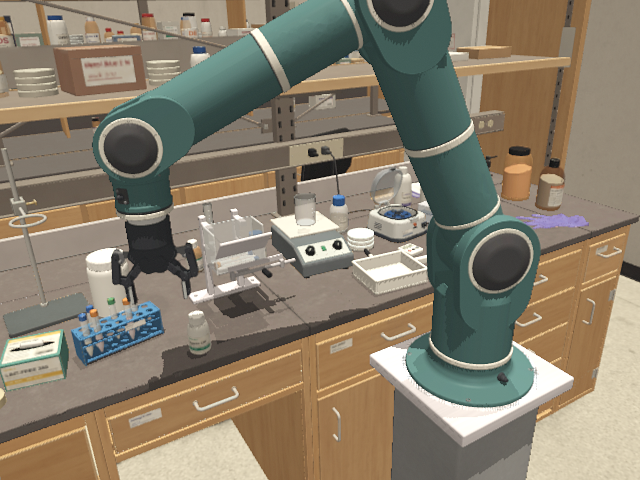

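View pics/top0.png

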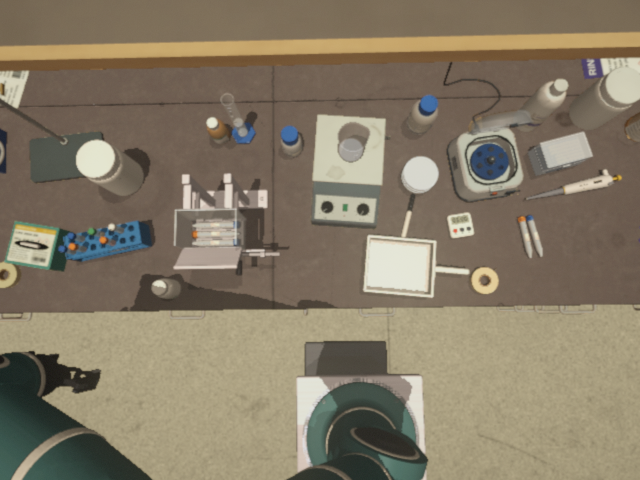

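```bash
python3 - <<'E'
from h import *
a=cv2.imread('pics/top0.png')[165:310,150:310];b=cv2.imread('pics/scene0.png')[190:320,180:440]
a=cv2.resize(a,None,fx=3.5,fy=3.5,interpolation=2);cv2.imwrite('pics/c1.png',a)
cv2.imwrite('pics/c2.png',cv2.resize(b,None,fx=3,fy=3,interpolation=2))
E
```

```text
(no output)
```

View pics/c1.png

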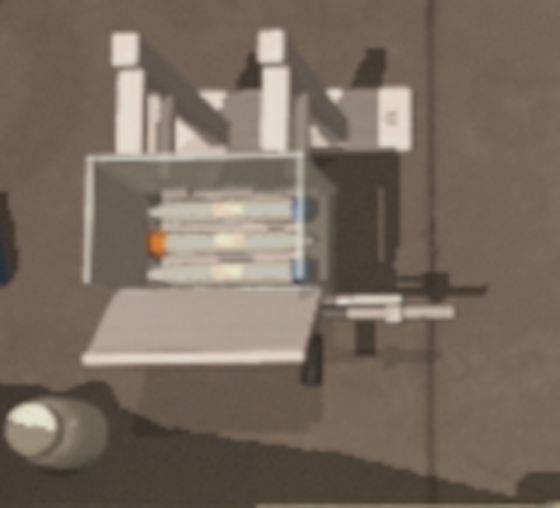

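View pics/c2.png

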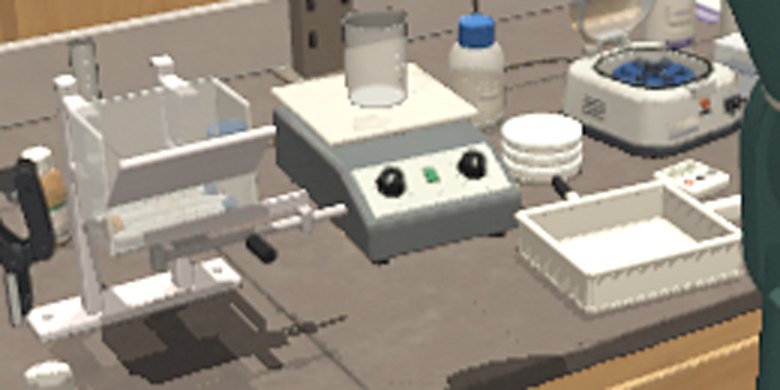

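```bash
python3 - <<'E'
from h import *
T=dict(np.load('pics/top0.npz'));S=dict(np.load('pics/scene0.npz'))
def c1(u,v): return (150+u/3.5,165+v/3.5)
def c2(u,v): return (180+u/3,190+v/3)
P={'lipL':((83,361),(108,202)),'lipL_b':((83,361),(120,160)),'lipR':((304,361),(268,165)),'lipR_b':((304,361),(275,128)),
'rodend':((453,313),(345,210)),'bracket':((393,312),(302,208)),'handle_tip':((311,383),(270,258))}
for k,(a,b) in P.items():
    r=[ray(T,*c1(*a)),ray(S,*c2(*b))];X=tri(*r); print(k,X.round(3),'err',[float(np.linalg.norm(np.cross(X-o,d)).round(4)) for o,d in r])
# tray: mask of white in top
im=T['pixels'];m=((im.min(2)>150)&(im.max(2).astype(int)-im.min(2)<45)).astype(np.uint8)
m[:,:355]=0;m[:,475:]=0;m[:225]=0;m[302:]=0
n,l,s,c=cv2.connectedComponentsWithStats(m);print(s[1:][s[1:,4]>60])
k=1+np.argmax(s[1:,4]);M=cv2.morphologyEx((l==k).astype(np.uint8),cv2.MORPH_OPEN,np.ones((15,15)))
r=cv2.minAreaRect(cv2.findContours(M,0,2)[0][0]);print(r)
for p in cv2.boxPoints(r): print(p,plane(T,*p,.042).round(3))
for nm,p,z in[('handle out',(469,271),.04),('handle in',(438,268),.04),('roll',(485,281),.02),('timer',(460,225),.018),('balance corners',(314,222),.06),('bal',(376,226),.06),('dish',(420,175),.03),('stick',(405,236),.03),('stick',(412,196),.03),('bottle cap',(158,287),.095)]: print(nm,plane(T,*p,z).round(3))
E
```

```text
lipL [0.412 0.41  0.207] err [0.0005, 0.0005]
lipL_b [0.409 0.398 0.241] err [0.0004, 0.0004]
lipR [0.41  0.274 0.206] err [0.0011, 0.0011]
lipR_b [0.407 0.267 0.238] err [0.0009, 0.0009]
rodend [0.447 0.189 0.129] err [0.0002, 0.0002]
bracket [0.447 0.228 0.141] err [0.0011, 0.0011]
handle_tip [0.401 0.283 0.128] err [0.0006, 0.0006]
[[ 363  225  106   73 3817]
 [ 449  225   25   13  231]]
((396.9277648925781, 265.0806884765625), (64.2358627319336, 47.213138580322266), 4.969740390777588)
[362.88556 285.81616] [ 0.374 -0.012  0.042]
[366.9756 238.7805] [ 0.493 -0.026  0.042]
[430.96997 244.34521] [ 0.476 -0.187  0.042]
[426.87994 291.38086] [ 0.358 -0.172  0.042]
handle out [ 0.407 -0.28   0.04 ]
handle in [ 0.416 -0.203  0.04 ]
roll [ 0.383 -0.326  0.02 ]
timer [ 0.529 -0.271  0.018]
balance corners [0.536 0.108 0.06 ]
bal [ 0.523 -0.048  0.06 ]
dish [ 0.662 -0.171  0.03 ]
stick [ 0.501 -0.125  0.03 ]
stick [ 0.606 -0.147  0.03 ]
bottle cap [0.376 0.486 0.095]
```

```bash
cat >> h.py <<'E'
def plan(wps,R=None,p=None):
    s=bot.get_obs(); R=Ro.from_rotvec(s['tool_rot']).as_matrix() if R is None else R; p=np.array(s['tool_pos']) if p is None else p
    for w in wps:
        d=R.T@(np.array(w)-p)*100; print('to',w,'tool cm',d.round(2),'rows>=',np.ceil(np.linalg.norm(d)/6.2)); p=np.array(w)
    print('t',s['time'],'tool y az',np.degrees(np.arctan2(R[1,1],R[0,1])).round(2))
E
python3 - <<'E'
from h import *
plan([(.33,.30,.36),(.38,.05,.36),(.41,-.24,.36)])
E
```

```text
to (0.33, 0.3, 0.36) tool cm [-20.72 -22.99 -10.4 ] rows>= 6.0
to (0.38, 0.05, 0.36) tool cm [-1.326e+01 -2.177e+01  2.000e-02] rows>= 5.0
to (0.41, -0.24, 0.36) tool cm [-12.76 -26.22   0.03] rows>= 5.0
t 0.1 tool y az 69.96
```

```bash
python3 -m inch '[[1,[-3.45,-3.83,-1.73],0],[1,[-3.45,-3.83,-1.73],0],[1,[-3.45,-3.83,-1.73],0],[1,[-3.45,-3.83,-1.73],0],[1,[-3.45,-3.83,-1.73],0],[1,[-3.45,-3.83,-1.73],0],[1,[-2.65,-4.35,0],0],[1,[-2.65,-4.35,0],0],[1,[-2.65,-4.35,0],0],[1,[-2.65,-4.35,0],0],[1,[-2.65,-4.35,0],0],[1,[-2.1,-4.4,0],0],[1,[-2.1,-4.4,0],0],[1,[-2.1,-4.4,0],0],[1,[-2.1,-4.4,0],0],[1,[-2.1,-4.4,0],0],[1,[-2.1,-4.4,0],0]]'
python3 -m inch '[[0,[0,0,0],10],[0,[0,0,0],10],[0,[0,0,0],10],[0,[0,0,0],10],[0,[0,0,0],10],[0,[0,0,0],10],[0,[0,0,0],10],[0,[0,0,0],6],[0,[0,0,0],0]]'
python3 - <<'E'
from h import *
s=bot.get_obs();g=save('wrist','w1');np.savez('pics/w1p.npz',p=s['tool_pos'],r=s['tool_rot'])
plan([(.41,-.24,.1)]);print(s['tool_pos'],s['qpos'],g['intrinsics'],g['tool_from_camera'])
E
```

```text
time: 2.22
tool_pos: [0.4076, -0.242, 0.3603]
tool_rot: [0.546, 3.093, 0.001]
wrist_force: [1.9, 1.0, 0.4]
opening: 0.0854
grasp_force: 0.0
time: 3.35
tool_pos: [0.4076, -0.2405, 0.36]
tool_rot: [-2.335, -2.102, 0.0]
wrist_force: [0.1, 0.7, -0.5]
opening: 0.0427
grasp_force: 0.0
to (0.41, -0.24, 0.1) tool cm [ 0.08  0.23 26.  ] rows>= 5.0
t 3.4 tool y az -5.9
[ 0.4076307  -0.24051625  0.36000037] [-0.52517101  0.05977445  1.04799334  1.86180255 -0.05445776  1.25060759
  0.43442935] [[371.64829954   0.         319.90786836]
 [  0.         371.64829954 239.40122452]
 [  0.           0.           1.        ]] [[ 2.59451297e-04 -9.57075618e-01 -2.89838220e-01  7.41589841e-02]
 [ 9.99999926e-01  3.30654486e-04 -1.96696175e-04 -1.36364152e-03]
 [ 2.84089421e-04 -2.89838148e-01  9.57075633e-01 -1.17584878e-01]
 [ 0.00000000e+00  0.00000000e+00  0.00000000e+00  1.00000000e+00]]
```

View pics/w1.png

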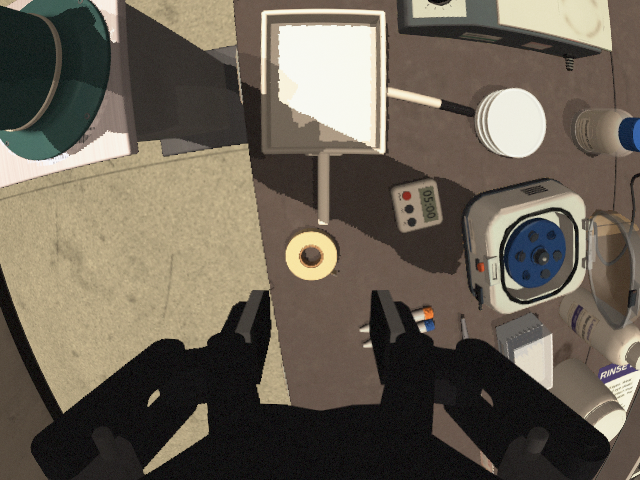

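```bash
cat >> h.py <<'E'
def wray(g,p,r,u,v):
    K=g['intrinsics'];x,y=(u-K[0,2])/K[0,0],(v-K[1,2])/K[1,1];th=np.hypot(x,y)
    d=np.array([x/th*np.sin(th),y/th*np.sin(th),np.cos(th)]) if th>1e-9 else np.array([0,0,1.])
    C=np.array(g['tool_from_camera']);R=Ro.from_rotvec(r).as_matrix()
    return R@C[:3,3]+p,R@C[:3,:3]@d
def wplane(g,p,r,u,v,z):
    o,d=wray(g,p,r,u,v);return o+d*(z-o[2])/d[2]
E
python3 - <<'E'
from h import *
W=dict(np.load('pics/w1.npz'));q=np.load('pics/w1p.npz');T=dict(np.load('pics/top0.npz'))
for n,u,v,z in[('hend',323,222,.045),('hin',324,153,.045),('corner NL',262,11,.042),('NR',385,11,.042),('SR',386,154,.042),('SL',262,152,.042),('timer',416,205,.018)]:
    print(n,wplane(W,q['p'],q['r'],u,v,z).round(4))
print('tri end',tri(wray(W,q['p'],q['r'],323,222),ray(T,469,271)).round(3),'tri SR',tri(wray(W,q['p'],q['r'],386,154),ray(T,436,240)).round(3),'tri SL',tri(wray(W,q['p'],q['r'],262,152),ray(T,433,297)).round(3))
E
```

```text
hend [ 0.4061 -0.2756  0.045 ]
hin [ 0.4157 -0.1936  0.045 ]
corner NL [ 0.3619 -0.0135  0.042 ]
NR [ 0.505  -0.0279  0.042 ]
SR [ 0.4883 -0.2015  0.042 ]
SL [ 0.3437 -0.1842  0.042 ]
timer [ 0.5272 -0.2719  0.018 ]
tri end [ 0.406 -0.271  0.066] tri SR [ 0.488 -0.202  0.039] tri SL [ 0.344 -0.184  0.047]
```

```bash
python3 - <<'E'
from h import *
plan([(.4105,-.256,.10),(.4105,-.256,.042)])
print(Ro.from_rotvec(bot.get_obs()['tool_rot']).as_matrix().round(3))
E
```

```text
to (0.4105, -0.256, 0.1) tool cm [-1.51  0.44 26.  ] rows>= 5.0
to (0.4105, -0.256, 0.042) tool cm [-0.   0.   5.8] rows>= 1.0
t 3.4 tool y az -5.9
[[ 0.103  0.995 -0.   ]
 [ 0.995 -0.103  0.   ]
 [ 0.    -0.    -1.   ]]
```

```bash
python3 -m inch '[[0,[-0.3,0.09,5.2],0],[0,[-0.3,0.09,5.2],0],[0,[-0.3,0.09,5.2],0],[0,[-0.3,0.09,5.2],0],[0,[-0.3,0.09,5.2],0],[0,[0,0,2.9],0],[0,[0,0,2.9],0],[0,[0,0,0],0],[-1,[0,0,0],0],[-1,[0,0,0],0],[-1,[0,0,0],0],[-1,[0,0,0],0],[-1,[0,0,0],0]]'; python3 -c "
from h import *
plan([(.43,-.24,.042)])"
```

```text
time: 5.03
tool_pos: [0.4112, -0.2563, 0.0431]
tool_rot: [2.334, 2.101, 0.001]
wrist_force: [-1.8, -0.5, 7.0]
opening: 0.0125
grasp_force: 61.9
to (0.43, -0.24, 0.042) tool cm [1.82 1.7  0.11] rows>= 1.0
t 5.025 tool y az -6.01
```

```bash
python3 -m inch '[[-1,[1,0.2,-0.1],-2],[-1,[2.5,0.6,0],-2],[-1,[2.5,0.6,0],-2],[-1,[3.5,0,0],0],[-1,[3.5,0,0],0],[-1,[3.5,0,0],0],[-1,[3.5,0,0],0],[-1,[3.5,0,0],0],[-1,[3.5,0,0],0],[-1,[3.5,0,0],0],[-1,[1.5,0,0],0],[-1,[0,0,0],0]]'; python3 - <<'E'
from h import *
plan([(.493,.13,.044)]);g=save('top','t2');im=g['pixels']
T=dict(np.load('pics/top0.npz'))
m=((im.min(2)>150)&(im.max(2).astype(int)-im.min(2)<45)).astype(np.uint8);m[:225]=0
print(np.abs(im.astype(int)-T['pixels']).mean())
n,l,s,c=cv2.connectedComponentsWithStats(m);print(s[1:][s[1:,4]>200])
E
```

```text
time: 6.52
tool_pos: [0.4286, 0.0639, 0.0433]
tool_rot: [-2.219, -2.223, -0.001]
wrist_force: [-0.3, 1.4, 1.8]
opening: 0.0129
grasp_force: 61.0
to (0.493, 0.13, 0.044) tool cm [ 6.6   6.46 -0.06] rows>= 2.0
t 6.525 tool y az 0.1
20.48187174479167
[[ 192  225   45   21  796]
 [ 449  225   25   13  239]
 [   7  229   48   38 1019]
 [ 245  242   55   49 1873]
 [ 173  247   68   22 1250]
 [ 151  280   20   17  208]
 [ 311  377   26   24  390]
 [ 397  376   30   96 1012]]
```

View pics/t2.png

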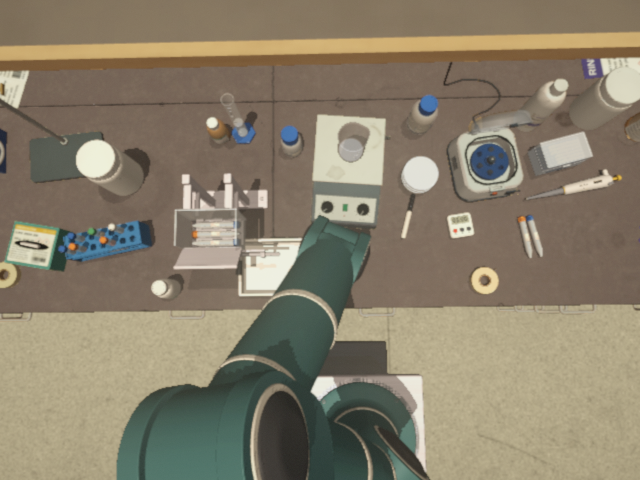

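```bash
python3 - <<'E'
from h import *
T=dict(np.load('pics/top0.npz'));S=dict(np.load('pics/scene0.npz'))
def c2(u,v): return (180+u/3,190+v/3)
for n,a,b in[('FL bottom',(314,222),(381,258)),('FR bottom',(376,226),(516,222)),('panel top left',(315,184),(335,132)),('top plate FL',(314,184),(338,147))]:
    r=[ray(T,*a),ray(S,*c2(*b))];X=tri(*r);print(n,X.round(3),np.linalg.norm(np.cross(X-r[0][0],r[0][1])).round(4))
for z in(0,.02,.04,.06,.1):print(z,plane(T,314,222,z).round(3)[:2],plane(T,376,226,z).round(3)[:2])
print('lip', plane(T,173.7,268.1,.238).round(4),plane(T,236.9,268.1,.238).round(4))
a=cv2.resize(T['pixels'][175:240,300:400,::-1],None,fx=4,fy=4,interpolation=2)
b=cv2.resize(S['pixels'][210:285,260:360,::-1],None,fx=4,fy=4,interpolation=2)
cv2.imwrite('pics/c3.png',np.vstack([a,b]))
E
```

```text
FL bottom [0.542 0.107 0.018] 0.0031
FR bottom [ 0.531 -0.05   0.019] 0.0023
panel top left [0.618 0.106 0.123] 0.003
top plate FL [0.621 0.106 0.107] 0.0004
0 [0.547 0.11 ] [ 0.534 -0.055]
0.02 [0.543 0.11 ] [ 0.53  -0.052]
0.04 [0.54  0.109] [ 0.526 -0.05 ]
0.06 [0.536 0.108] [ 0.523 -0.048]
0.1 [0.528 0.107] [ 0.516 -0.043]
lip [0.4088 0.3991 0.238 ] [0.4067 0.2662 0.238 ]
```

View pics/c3.png

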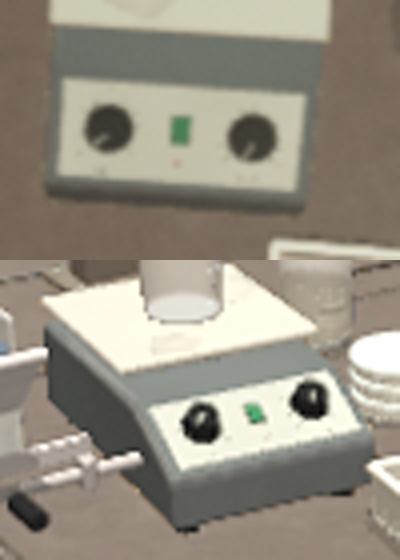

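```bash
python3 -m inch '[[-1,[2.2,2.15,0],0],[-1,[2.2,2.15,0],0],[-1,[2.2,2.15,0],0],[-1,[0,0,0],0],[-0.3,[0,0,0],0],[-0.3,[0,0,0],0],[-0.3,[0,0,0],0],[-0.3,[0,0,-3],0],[-0.3,[0,0,-5],0],[1,[-3,0,-1],0],[1,[-4,0,0],-10],[1,[0,0,0],-10],[1,[0,0,0],-10],[1,[0,0,0],-10],[1,[0,0,0],-10],[1,[0,0,0],-10],[1,[0,0,0],-10],[1,[0,0,0],-10],[1,[0,0,0],-10],[1,[0,0,0],0]]'; python3 - <<'E'
from h import *
s=bot.get_obs();print(s['qpos'].round(2));g=save('wrist','w2');np.savez('pics/w2p.npz',p=s['tool_pos'],r=s['tool_rot'])
save('top','t3');plan([(.493,.045,.12),(.493,.045,.032)])
E
```

```text
time: 9.07
tool_pos: [0.4928, 0.0586, 0.1332]
tool_rot: [-0.003, -3.142, -0.0]
wrist_force: [0.5, -0.0, -0.3]
opening: 0.0852
grasp_force: 0.0
[-0.57  0.39  0.47  2.05 -0.25  0.76  1.62]
to (0.493, 0.045, 0.12) tool cm [-0.02 -1.37  1.31] rows>= 1.0
to (0.493, 0.045, 0.032) tool cm [-0.  -0.   8.8] rows>= 2.0
t 9.175 tool y az 89.69
```

View pics/w2.png

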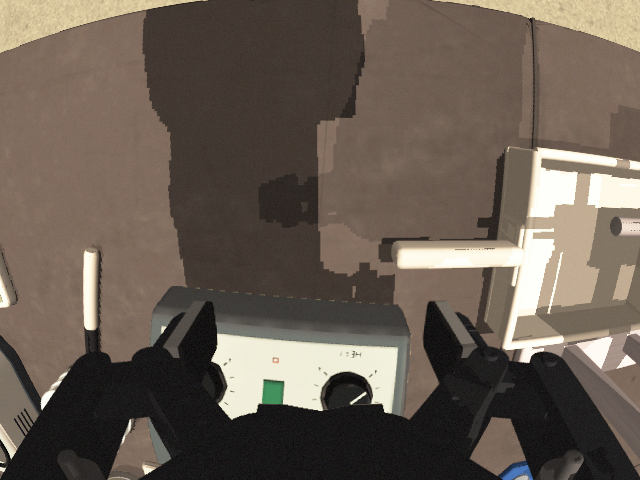

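```bash
python3 - <<'E'
from h import *
W=dict(np.load('pics/w2.npz'));q=np.load('pics/w2p.npz')
for n,u,v,z in[('end front',401,241,.045),('end rear',401,268,.045),('in front',520,240,.045),('in rear',522,266,.045),('wall front',510,147,.042),('wall rear',502,350,.042),('nose L',168,288,.045),('nose R',405,302,.045)]:
    print(n,wplane(W,q['p'],q['r'],u,v,z).round(4))
E
```

```text
end front [0.481  0.1069 0.045 ]
end rear [0.498 0.108 0.045]
in front [0.4805 0.1875 0.045 ]
in rear [0.4985 0.1925 0.045 ]
wall front [0.4223 0.1748 0.042 ]
wall rear [0.5659 0.1928 0.042 ]
nose L [ 0.5124 -0.0387  0.045 ]
nose R [0.521  0.1124 0.045 ]
```

```bash
python3 -m inch '[[1,[0.6,-2.4,0],0],[1,[0,0,4],0],[1,[0,0,4],0],[1,[0,0,2.1],0],[1,[0,0,0],0]]'; python3 -m inch '[[1,[0,1,0],0],[1,[0,1,0],0],[1,[0,0.8,0],0],[1,[0,0,0],0]]';  python3 -m inch '[[1,[0,1,0],0],[1,[0,1,0],0],[1,[0,0.7,0],0],[1,[0,0,0],0]]'
python3 - <<'E'
from h import *
s=bot.get_obs();g=save('wrist','w3');np.savez('pics/w3p.npz',p=s['tool_pos'],r=s['tool_rot']);save('top','t4')
E
```

```text
time: 9.8
tool_pos: [0.4861, 0.0346, 0.031]
tool_rot: [-0.006, -3.139, 0.002]
wrist_force: [0.0, -0.2, 1.6]
opening: 0.0854
grasp_force: 0.0
time: 10.3
tool_pos: [0.4871, 0.064, 0.0324]
tool_rot: [-0.001, 3.141, 0.001]
wrist_force: [-0.1, -0.5, -0.8]
opening: 0.0852
grasp_force: 0.0
time: 10.8
tool_pos: [0.4869, 0.0908, 0.032]
tool_rot: [0.001, -3.141, -0.0]
wrist_force: [0.9, 0.4, 0.2]
opening: 0.0854
grasp_force: 0.0
```

```bash
python3 - <<'E'
from h import *
a=cv2.imread('pics/w3.png')[100:440,320:640]
b=cv2.resize(cv2.imread('pics/t4.png')[180:310,160:330],None,fx=2.7,fy=2.6,interpolation=2)[:340]
b=cv2.copyMakeBorder(b,0,340-b.shape[0],0,0,0)
cv2.imwrite('pics/c4.png',np.hstack([a,b]))
E
```

```text
(no output)
```

View pics/c4.png

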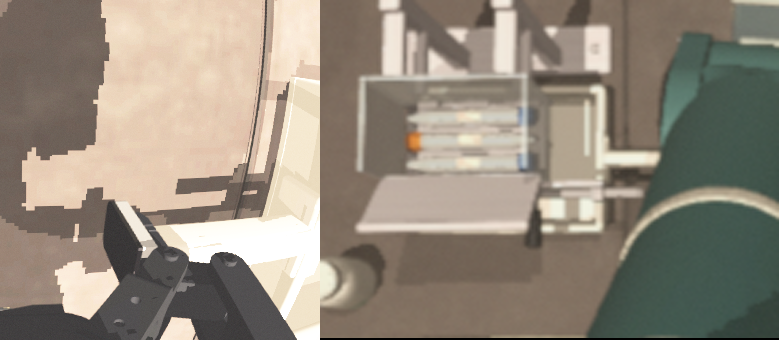

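```bash
python3 - <<'E'
from h import *
T=dict(np.load('pics/t4.npz'))
f=lambda u,v,z:plane(T,160+(u-320)/2.7,180+v/2.6,z).round(4)
print(f(607,86,.042),f(604,233,.042),'handle at wall',f(607,158,.045))
im=T['pixels'];
for r in (225,232,246,255): print(r,im[r,255:275].mean(1).astype(int), plane(T,265,r,.042).round(3))
E
```

```text
[0.5647 0.2318 0.042 ] [0.4186 0.2343 0.042 ] handle at wall [0.492  0.2312 0.045 ]
225 [162 162 169 209 202 168 165 189 220 218 174 107  76  76  97 107 106 100
  96 105] [0.533 0.235 0.042]
232 [162 161 170 210 203 168 169 208 228 209 177 139  84  76  94 102 103  96
  89 100] [0.515 0.235 0.042]
246 [162 162 162 162 161 163 161 160 161 155 139 119  89  66  73  70  58  58
  58  58] [0.479 0.235 0.042]
255 [178 185 189 190 190 197 206 212 211 175 149 162 163 163 163 146 149 160
 164 166] [0.456 0.235 0.042]
```

```bash
python3 -m inch '[[1,[0,0.7,0],0],[1,[0,0.6,0],0],[1,[0,0,0],0],[1,[0,-1.5,0],0],[1,[0,-2.5,0],0],[1,[0,0,-6],0],[1,[0,0,-6],0],[1,[0,0,-6],0],[1,[3,2,-4],10],[1,[0,0,0],10],[1,[0,0,0],10],[1,[0,0,0],10],[1,[0,0,0],10],[1,[0,0,0],10],[1,[0,0,0],10],[1,[0,0,0],10],[1,[0,0,0],10],[1,[0,0,0],0]]'; python3 - <<'E'
from h import *
s=bot.get_obs();print(s['qpos'].round(2));g=save('wrist','w4');np.savez('pics/w4p.npz',p=s['tool_pos'],r=s['tool_rot'])
save('top','t5');save('scene','s5');plan([(.447,.12,.25),(.447,.203,.20)])
C=np.array(g['tool_from_camera']);R=Ro.from_rotvec(s['tool_rot']).as_matrix()
for X in[(.447,.189,.129),(.447,.228,.129),(.492,.246,.042)]:
    c=np.linalg.inv(C)@np.append(R.T@(np.array(X)-s['tool_pos']),1);th=np.arctan2(np.hypot(*c[:2]),c[2]);print(X,(c[:2]/np.hypot(*c[:2])*th*371.6+[320,239.4]).round())
E
```

```text
time: 13.15
tool_pos: [0.4599, 0.0804, 0.2484]
tool_rot: [2.203, 2.239, -0.0]
wrist_force: [0.2, 0.4, -0.4]
opening: 0.0852
grasp_force: 0.0
[-0.93  0.17  0.77  2.02 -0.14  1.   -0.07]
to (0.447, 0.12, 0.25) tool cm [ 3.93 -1.22 -0.16] rows>= 1.0
to (0.447, 0.203, 0.2) tool cm [8.3  0.16 5.  ] rows>= 2.0
t 13.3 tool y az 1.13
(0.447, 0.189, 0.129) [304.  77.]
(0.447, 0.228, 0.129) [306.  19.]
(0.492, 0.246, 0.042) [362.  30.]
```

```bash
python3 -m inch '[[1,[4,-0.6,0.5],0],[1,[4.1,-0.6,1.5],0],[1,[4.15,0.15,3],0],[1,[0,0,3.5],0],[1,[0,0,2.8],0],[1,[0,0,0],0]]'; python3 - <<'E'
from h import *
plan([(.447,.203,.135)]);g=save('wrist','w5')
T=dict(np.load('pics/t5.npz'))['pixels'];print(T[225,255:275].mean(1).astype(int))
E
```

```text
time: 14.05
tool_pos: [0.4468, 0.2029, 0.1342]
tool_rot: [-2.201, -2.241, 0.005]
wrist_force: [-0.0, 0.8, 0.4]
opening: 0.0852
grasp_force: 0.0
to (0.447, 0.203, 0.135) tool cm [ 0.01  0.02 -0.08] rows>= 1.0
t 14.05 tool y az 1.04
[154 152 141 144 146 125  94  77  71  91 103 104 103 104 103 102  98  93
  89  99]
```

```bash
python3 -m inch '[[-1,[0,0,0],0],[-1,[0,0,0],0],[-1,[0,0,0],0],[-1,[0,0,0],0],[-1,[0,0,0],0],[-1,[0,0,0],0],[-1,[0,0,0],0]]'
```

```text
time: 14.98
tool_pos: [0.4475, 0.2037, 0.1355]
tool_rot: [2.203, 2.24, -0.0]
wrist_force: [0.1, 0.6, -0.4]
opening: -0.0002
grasp_force: 0.0
```

```bash
python3 - <<'E'
from h import *
save('wrist','w6');save('scene','s6');save('top','t6')
a=cv2.imread('pics/w5.png')[100:400,120:520];b=cv2.imread('pics/w6.png')[100:400,120:520]
c=cv2.resize(cv2.imread('pics/s6.png')[210:310,170:303],(400,300),interpolation=2)
d=cv2.resize(cv2.imread('pics/t6.png')[185:285,170:303],(400,300),interpolation=2)
cv2.imwrite('pics/c6.png',np.vstack([np.hstack([a,b]),np.hstack([c,d])]))
E
```

```text
(no output)
```

View pics/c6.png

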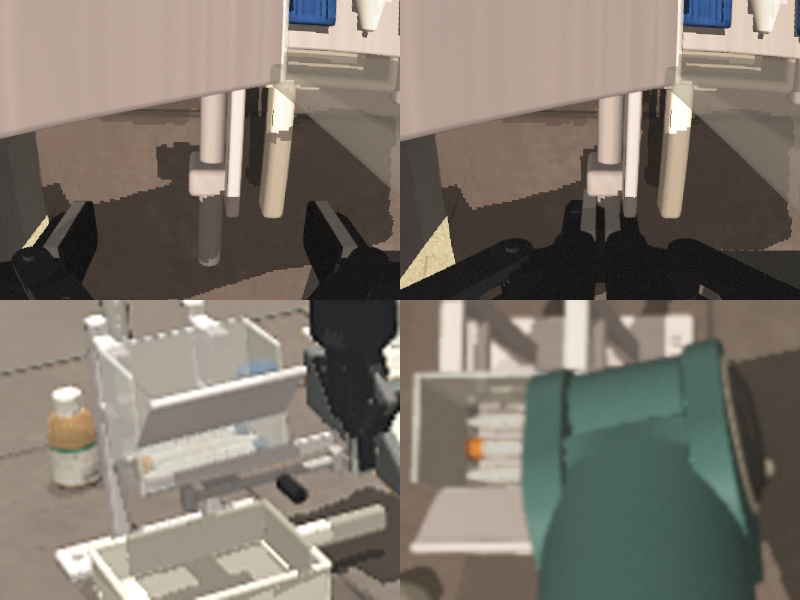

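```bash
python3 - <<'E'
from h import *
plan([(.4475,.18,.18),(.33,.20,.18),(.31,.322,.107),(.353,.322,.107)])
E
```

```text
to (0.4475, 0.18, 0.18) tool cm [-2.37 -0.04 -4.46] rows>= 1.0
to (0.33, 0.2, 0.18) tool cm [  2.19 -11.72  -0.  ] rows>= 2.0
to (0.31, 0.322, 0.107) tool cm [12.23 -1.8   7.3 ] rows>= 3.0
to (0.353, 0.322, 0.107) tool cm [-0.07  4.3   0.  ] rows>= 1.0
t 15.125 tool y az 0.94
```

```bash
python3 -m inch '[[-1,[-1.2,0,-2.2],0],[-1,[-1.2,0,-2.3],0],[0,[0.7,-4,0],0],[1,[0.8,-4,0],0],[1,[0.7,-3.7,0],0],[1,[4.1,-0.6,0],0],[1,[4.1,-0.6,1.3],0],[1,[4.05,-0.6,3],0],[1,[0,0,3],0],[1,[0,0,0],0]]' && python3 -m inch '[[1,[0,1.5,0],0],[1,[0,1.4,0],0],[1,[0,0.7,0],0],[1,[0,0.7,0],0],[1,[0,0,0],0]]'; python3 -c "
from h import *
plan([(.353,.322,.107)]);save('scene','s7')"
```

```text
time: 16.38
tool_pos: [0.31, 0.321, 0.1061]
tool_rot: [2.202, 2.239, -0.006]
wrist_force: [0.2, -0.7, 1.1]
opening: 0.0854
grasp_force: 0.0
time: 17.0
tool_pos: [0.354, 0.3225, 0.1075]
tool_rot: [2.204, 2.239, 0.0]
wrist_force: [-0.3, -0.2, -0.4]
opening: 0.0854
grasp_force: 0.0
to (0.353, 0.322, 0.107) tool cm [-0.05 -0.1   0.05] rows>= 1.0
t 17.0 tool y az 0.9
```

No contact so far. Push the handle towards -y.

```bash
python3 -m inch '[[1,[-1,0,0],0],[1,[-0.8,0,0],0],[1,[-0.8,0,0],0]]'; python3 -m inch '[[1,[-0.8,0,0],0],[1,[-0.8,0,0],0],[1,[0,0,0],0]]'; python3 - <<'E'
from h import *
from h import bot
S0=dict(np.load('pics/scene0.npz'));s=save('scene','s8');print(bot.get_obs()['tool_pos'])
for n,f in(('before',S0),('now',s)):
    im=f['pixels'].astype(int);m=(im.max(2)<45).astype(np.uint8);m[:,:235]=0;m[:,330:]=0;m[:265]=0;m[300:]=0
    k,l,st,c=cv2.connectedComponentsWithStats(m);print(n,[(x.tolist(),c[i].round(1)) for i,x in enumerate(st) if i and x[4]>8])
E
```

```text
time: 17.42
tool_pos: [0.3539, 0.2962, 0.1075]
tool_rot: [-2.203, -2.24, -0.0]
wrist_force: [-1.2, 2.2, -0.7]
opening: 0.0859
grasp_force: 1.3
time: 17.8
tool_pos: [0.3543, 0.2801, 0.1075]
tool_rot: [2.204, 2.239, -0.0]
wrist_force: [0.4, 0.2, 0.7]
opening: 0.0851
grasp_force: 0.0
[0.35438909 0.28041062 0.10749855]
before [([262, 270, 9, 7, 24], array([266.5, 273.6]))]
now [([262, 265, 26, 23, 251], array([273.4, 273.3])), ([278, 277, 6, 9, 10], array([281. , 280.9])), ([291, 279, 6, 6, 16], array([293.1, 282.2])), ([287, 289, 6, 11, 54], array([289.5, 294.3]))]
```

```bash
python3 -m inch '[[1,[-0.8,0,0],0],[1,[-0.8,0,0],0]]'|sed -n '2p;4p'; python3 -m inch '[[1,[-0.5,0,0],0]]'|sed -n '2p;4p';python3 -m inch '[[1,[-0.4,0,0],0]]'|sed -n '2p;4p'; python3 - <<'E'
from h import *
a=dict(np.load('pics/top0.npz'))['pixels'].astype(int)
b=save('top','t9')['pixels'].astype(int)
for n,im in(('b',a),('n',b)):
    m=(im[...,0]>180)&(im[...,0]-im[...,2]>90);m[:,:175]=0;m[:,250:]=0;m[:200]=0;m[260:]=0;ys,xs=np.nonzero(m);print('orange cap',n,len(xs),xs.mean() if len(xs) else 0,ys.mean() if len(xs) else 0)
    print(im[245:275,240,:].mean(1).astype(int))
E
```

```text
tool_pos: [0.3545, 0.2643, 0.1074]
wrist_force: [0.2, 2.1, 0.2]
tool_pos: [0.3546, 0.2591, 0.1075]
wrist_force: [-0.1, 2.6, 0.2]
tool_pos: [0.3548, 0.256, 0.1076]
wrist_force: [-1.9, 18.5, -2.0]
orange cap b 18 194.83333333333334 233.77777777777777
[ 92 107 135 147 152 142 134 128 119 102  91  85  80  78  74  59  47  48
  49  52  51  53  52  52  53  52  53  52  53  58]
orange cap n 2 207.0 239.5
[106 119 144 157 162 140  91  61  58  60  69  77  78  78  72  73  71  74
  74  77  82  85  86  86  86  88  85  86  87  88]
```

```bash
python3 -m inch '[[1,[1,0,0],0],[1,[0,-2.5,0],0],[1,[0,-2.5,0],0],[1,[-3,0,-3],0],[1,[-4,0,-3],0],[1,[-4.5,0,-3],0],[1,[-4.5,0,-3],0],[1,[-4.5,2,-3],0],[1,[-4.5,2,0],0],[1,[-4.5,2,0],0],[1,[0,0,0],0]]'; python3 - <<'E'
from h import *
T0=dict(np.load('pics/top0.npz'))
g=save('top','t10');im=g['pixels'];save('scene','s10')
hsv=cv2.cvtColor(im,cv2.COLOR_RGB2HSV)
for n,lo,hi in(('orange',(5,140,120),(18,255,255)),('blue',(100,90,80),(125,255,255))):
    for nm,p in(('before',T0['pixels']),('now',im)):
        m=cv2.inRange(cv2.cvtColor(p,cv2.COLOR_RGB2HSV),lo,hi);m[:,:170]=0;m[:,290:]=0;m[:195]=0;m[290:]=0
        k,l,s,c=cv2.connectedComponentsWithStats(m);print(n,nm,[(s[i,4],c[i].round(1).tolist(),plane(g,*c[i],.02).round(3)[:2].tolist()) for i in range(1,k) if s[i,4]>2])
# bystander change
d=np.abs(im.astype(int)-T0['pixels']).mean(2)
print('bottle diff',d[278:300,150:172].mean(),'timer diff',d[212:240,445:475].mean())
print('tray',[im[r,250:270].mean(1).astype(int).tolist() for r in (225,232)])
E
```

```text
time: 19.77
tool_pos: [0.3701, -0.0316, 0.2577]
tool_rot: [2.208, 2.233, 0.0]
wrist_force: [-1.1, 1.5, -0.3]
opening: 0.0856
grasp_force: 0.0
orange before [(np.int32(32), [194.2, 233.9], [0.517, 0.424])]
orange now [(np.int32(6), [208.3, 237.8], [0.506, 0.387])]
blue before []
blue now [(np.int32(15), [251.4, 262.4], [0.44, 0.273])]
bottle diff 44.59504132231405 timer diff 6.380158730158731
tray [[156, 157, 156, 156, 157, 163, 201, 195, 163, 150, 126, 98, 80, 74, 95, 106, 108, 107, 107, 107], [231, 231, 231, 231, 230, 231, 229, 202, 166, 154, 158, 137, 89, 73, 75, 94, 107, 108, 107, 105]]
```

```bash
python3 - <<'E'
from h import *
for n in('top0','t6','t9','t10'):
    im=dict(np.load(f'pics/{n}.npz'))['pixels'];m=(im.min(2)>120).astype(np.uint8);m[:,185:]=0;m[:,:140]=0;m[:272]=0;m[305:]=0
    k,l,s,c=cv2.connectedComponentsWithStats(m);print(n,[(s[i].tolist(),c[i].round(1).tolist()) for i in range(1,k) if s[i,4]>20])
    print(im[287,145:190].mean(1).astype(int).tolist())
for n in('scene0','s6','s10'):
    im=dict(np.load(f'pics/{n}.npz'))['pixels'];m=(im.min(2)>110).astype(np.uint8);m[:,220:]=0;m[:,180:]*=1;m[:,:180]=0;m[:305]=0;m[360:]=0
    k,l,s,c=cv2.connectedComponentsWithStats(m);print(n,[(s[i].tolist(),c[i].round(1).tolist()) for i in range(1,k) if s[i,4]>40])
im=dict(np.load('pics/s10.npz'))['pixels'];hsv=cv2.cvtColor(im,cv2.COLOR_RGB2HSV)
S=dict(np.load('pics/s10.npz'))
for nm,lo,hi in(('orange',(5,80,90),(18,255,255)),('blue',(95,50,80),(125,255,255))):
    m=cv2.inRange(hsv,lo,hi);m[:,:195]=0;m[:,290:]=0;m[:225]=0;m[330:]=0
    k,l,s,c=cv2.connectedComponentsWithStats(m);print(nm,[(s[i,4],c[i].round(1).tolist(),plane(S,*c[i],.02).round(3)[:2].tolist()) for i in range(1,k) if s[i,4]>2])
E
```

```text
top0 [([152, 280, 14, 13, 122], [158.8, 285.3])]
[60, 58, 58, 59, 61, 64, 96, 127, 138, 138, 138, 139, 144, 148, 144, 146, 149, 155, 184, 196, 172, 123, 99, 113, 128, 126, 117, 108, 101, 98, 97, 94, 96, 92, 94, 82, 68, 62, 62, 61, 62, 63, 56, 52, 51]
t6 [([151, 280, 21, 18, 272], [160.5, 288.7])]
[108, 109, 108, 109, 110, 120, 176, 207, 223, 230, 231, 231, 230, 230, 230, 230, 231, 231, 231, 227, 200, 142, 108, 124, 142, 158, 154, 134, 115, 107, 104, 105, 104, 104, 103, 90, 74, 73, 95, 110, 110, 111, 105, 98, 95]
t9 [([151, 280, 21, 18, 269], [160.4, 288.7])]
[107, 106, 107, 107, 107, 120, 175, 205, 221, 228, 228, 229, 229, 229, 228, 229, 229, 229, 229, 226, 199, 142, 107, 122, 141, 158, 153, 132, 113, 107, 102, 102, 102, 101, 100, 96, 89, 88, 87, 86, 87, 87, 88, 87, 86]
t10 [([151, 280, 21, 18, 266], [160.4, 288.7])]
[105, 106, 106, 104, 106, 118, 173, 204, 219, 226, 227, 227, 227, 227, 227, 227, 227, 228, 227, 223, 197, 140, 105, 121, 140, 156, 152, 131, 113, 105, 103, 102, 103, 102, 101, 90, 76, 72, 94, 106, 108, 108, 104, 97, 95]
scene0 [([180, 305, 36, 42, 1082], [193.7, 326.2]), ([208, 305, 12, 7, 47], [213.8, 307.9])]
s6 [([180, 305, 40, 55, 1883], [198.5, 330.9])]
s10 [([180, 305, 40, 55, 1848], [198.4, 331.0])]
orange [(np.int32(71), [197.6, 252.4], [0.875, 0.325]), (np.int32(5), [197.0, 271.8], [0.739, 0.371]), (np.int32(33), [220.3, 308.4], [0.498, 0.387])]
blue [(np.int32(3), [253.0, 232.0], [0.936, 0.103])]
```

```bash
python3 - <<'E'
from h import *
g=dict(np.load('pics/t10.npz'));im=g['pixels'].astype(int);T0=dict(np.load('pics/top0.npz'))['pixels'].astype(int)
for n,p in(('before',T0),('now',im)):
    e=p[...,2]-p[...,0];m=(e>8).astype(np.uint8);m[:,:170]=0;m[:,275:]=0;m[:205]=0;m[290:]=0
    k,l,s,c=cv2.connectedComponentsWithStats(m);print(n,[(s[i].tolist(),plane(g,*c[i],.02).round(3)[:2].tolist()) for i in range(1,k) if s[i,4]>4])
for X in[(.56,.271,.042),(.56,.276,.02),(.43,.276,.02),(.493,.331,.01),(.493,.276,.02)]:print(X,proj(g,np.array(X)).round(1))
print('tray inner col band', [im[r,226:262].mean(1).astype(int).tolist() for r in range(218,248,4)])
E
```

```text
before [([233, 222, 3, 6, 13], [0.541, 0.319]), ([233, 240, 4, 5, 14], [0.494, 0.318])]
now [([245, 247, 4, 2, 7], [0.479, 0.286]), ([249, 260, 5, 6, 28], [0.44, 0.274])]
(0.56, 0.271, 0.042) [251.1 215.1]
(0.56, 0.276, 0.02) [250.7 216.8]
(0.43, 0.276, 0.02) [250.3 266.1]
(0.493, 0.331, 0.01) [230.3 242.9]
(0.493, 0.276, 0.02) [250.5 242. ]
tray inner col band [[115, 115, 119, 122, 123, 122, 123, 132, 151, 175, 156, 117, 112, 115, 113, 109, 109, 108, 104, 102, 103, 106, 107, 107, 106, 107, 111, 113, 114, 114, 114, 123, 145, 148, 125, 101], [120, 119, 120, 120, 120, 121, 122, 126, 151, 185, 164, 114, 107, 108, 108, 106, 106, 107, 109, 127, 147, 155, 156, 156, 156, 155, 157, 156, 156, 157, 157, 157, 157, 149, 126, 96], [120, 120, 119, 120, 121, 120, 121, 127, 163, 191, 164, 112, 105, 107, 107, 106, 108, 107, 107, 114, 125, 144, 155, 157, 156, 157, 156, 156, 156, 165, 205, 198, 164, 151, 126, 97], [121, 121, 119, 120, 119, 119, 120, 127, 163, 191, 166, 116, 111, 111, 113, 114, 113, 115, 119, 138, 152, 157, 177, 211, 226, 227, 227, 227, 228, 230, 228, 201, 165, 150, 124, 96], [131, 132, 132, 141, 148, 163, 185, 197, 205, 212, 186, 147, 143, 144, 145, 144, 144, 140, 144, 189, 220, 229, 229, 230, 231, 231, 231, 231, 231, 231, 228, 202, 166, 160, 192, 176], [199, 198, 198, 199, 198, 197, 196, 200, 210, 217, 196, 160, 157, 161, 162, 160, 160, 158, 158, 172, 182, 181, 184, 190, 206, 214, 215, 216, 223, 229, 227, 199, 183, 195, 195, 185], [131, 132, 144, 152, 152, 154, 154, 158, 182, 201, 174, 118, 105, 106, 105, 105, 105, 107, 111, 139, 155, 157, 156, 157, 157, 158, 157, 157, 157, 157, 158, 167, 208, 214, 214, 222], [167, 164, 163, 163, 164, 164, 166, 165, 161, 157, 144, 136, 132, 125, 121, 115, 117, 113, 102, 95, 97, 95, 98, 130, 152, 157, 157, 157, 157, 157, 156, 151, 159, 154, 139, 119]]
```

```bash
python3 -c "
from plant import bot
print(bot.close_job())"
```

```text
the job is handed in; nothing more can be done
None
```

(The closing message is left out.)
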